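# Fit the lamp head on the lighting arc

### The job

Fit the lamp head on the lighting stand, so that it lights the culture dish at the angle already set: thread its bore over the free end of the bent rod with the lamp barrel towards the dish, and walk it round the bend, without letting it run down by itself, until it sits against the clamp collar. Let go and leave it resting there; do not shift the collar, the dish or the objective case.

Things in the scene. Friction and masses are not known exactly. Their poses are not given: they have to be found in the camera images.
- lamp_stand: Lighting stand, fixed: grey base plate 290 x 130 x 14 mm (its x from -228 to +63 mm) with a round stage for the culture dish and one bent steel rod of 12 mm diameter. Origin: on the bench under the stage's centre; z up. The rod lies in its plane y = 0: it rises from a foot boss (32 mm wide, 51 mm high) at x = -190 mm and bends over the stage in a quarter circle. Nothing is above it.
- arc_centre (a point): Centre of the rod's quarter circle, 30 mm above the stand's origin, about at the top of the dish; axes as the stand's. Radius to the rod's centre line 190 mm; so the top of the arc, where the rod is level, is 190 mm straight above this point.
- rod_tip (a point): Free, rounded end of the rod, on its centre line: from the top of the arc the rod runs on straight and level for 35 mm along the stand's +x to this tip (stand frame: x 35, y 0, z 220 mm). Axes as the stand's.
- collar_face (a point): Centre (on the rod's centre line) of the upper face of the collar, a dark steel clamp collar, 27 mm diameter, 12 mm thick, gripping the bent rod; the head comes to rest on this face. x axis: square out of the face, towards the free tip; z: away from the arc centre. With the head seated, the middle of its bore is at x = 24, y = 0, z = -4 mm here (flat faces on a bent rod meet at their inner edges).
- collar (a joint): Angle along the arc of the collar's middle, rad, 0.62 to 0.82: 0 is the top of the arc, growing towards the foot. At angle a the rod passes (-0.190 sin a, 0, 0.030 + 0.190 cos a) m in the stand's frame and is inclined by a, as the head there must be. Clamped: slips only above about 40 N; not to be moved.
- lamp_head: Cordless lamp head, 0.2 to 0.33 kg, standing on its barrel. Origin: middle of its through bore (16 mm diameter, 44 mm long); x along the bore, z away from the barrel; alike end for end. Aluminium waist, 30 mm wide (y), 34 mm long (x), from z = -15 to 25 mm (fins on top), to be gripped by its flat sides, between two grey end plates 5 mm thick, 44 mm wide (y), 36 mm high.
- lamp_lens (a point): Centre of the lower end of the lamp head's grey round barrel (30 mm diameter, 37 mm at the rim), 48 mm from the middle of the bore along the head's -z. Faces the arc centre when the head is rightly on the arc.
- dish: Covered culture dish, 60 mm diameter, 15 mm high, loose on the stand's stage. Origin: centre of its underside, 18 mm above the bench. To be left alone.
- objective_case: Clear round case with a black cap, 38 mm diameter, 64 mm high, loose on the bench on the other side of the stand from the lamp head. Origin: centre of its underside. To be left alone.
Things that resemble listed ones, but are neither listed nor needed, are in the scene too. Leave any orange look-alike of the lamp_head alone.

How it is judged:
On the way, in this order (a step that is already met when the one before it is completed fails the run):
1. the lamp head's bore is threaded on the straight free end of the rod (x of lamp_head in the frame of lamp_stand between -0.005 and 0.045 m and y of lamp_head in the frame of lamp_stand between -0.006 and 0.006 m and z of lamp_head in the frame of lamp_stand between 0.213 and 0.227 m and angle between the x axis of lamp_head and the x axis of lamp_stand, either way round below 0.2 rad), for 0.1 s.
2. the lamp head is on the bend of the rod, inclined with it (x of lamp_head in the frame of lamp_stand below -0.04 m and y of lamp_head in the frame of lamp_stand between -0.006 and 0.006 m and distance between lamp_head and arc_centre between 0.183 and 0.197 m and angle between lamp_head's own z axis and vertical above 0.12 rad), for 0.1 s.
At the end, for the whole second after the job is handed in: The lamp head is on the rod, within about 4 mm of touching the collar, its bore along the rod and its barrel towards the dish (sideways lean under 0.25 rad), at rest; the collar has moved less than 4 mm, the dish less than 10 mm, the objective case less than 30 mm (x of lamp_head in the frame of collar_face between 0.018 and 0.028 m and y of lamp_head in the frame of collar_face between -0.005 and 0.005 m and z of lamp_head in the frame of collar_face between -0.01 and 0.003 m and angle between the x axis of lamp_head and the x axis of collar_face, either way round below 0.3 rad and angle between the y axis of lamp_head and the y axis of collar_face, either way round below 0.25 rad and distance between lamp_lens and arc_centre below 0.152 m and linear speed of lamp_head below 0.02 m/s and angular speed of lamp_head below 0.2 rad/s and distance of collar_face from where it was at the start of the episode below 0.004 m and distance of dish from where it was at the start of the episode below 0.01 m and distance of objective_case from where it was at the start of the episode below 0.03 m).
It fails at once if the lamp head runs down the rod by itself (faster than 0.4 m/s while on the bend) (linear speed of lamp_head above 0.4 m/s and distance between lamp_head and arc_centre between 0.18 and 0.2 m and y of lamp_head in the frame of lamp_stand between -0.01 and 0.01 m and x of lamp_head in the frame of lamp_stand below -0.005 m and z of lamp_head in the frame of lamp_stand above 0.1 m).
It fails at once if the collar is pushed along the rod (distance of collar_face from where it was at the start of the episode above 0.006 m).
It fails at once if the culture dish is knocked aside (distance of dish from where it was at the start of the episode above 0.02 m).
It fails at once if the objective case is knocked aside (distance of objective_case from where it was at the start of the episode above 0.05 m).
It also fails if it takes over 58 s, if anything falls off the work surface, if the arm or the gripper's body presses on something with over 40 N, if the wrist force passes 120 N, or if a joint passes its speed limit or range.

### The arm

A 7-joint arm with a two-finger parallel gripper is mounted at the origin on a cart in front of the work surface, level with it; the furniture and walls round the work are solid. World frame = base frame: x ahead of the robot, y to its left, z up, the work surface at z = 0. Lengths are in m, angles in rad, forces in N, time in s.
With the tool pointing down it reaches from about 0.425 to 0.925 m from the base axis. Payload 6.8 kg.
Tool frame: the origin (TCP) lies at the very end of the fingers, on their centre line; the grasp point (between the pads) lies 19 mm behind it (r.grip_point_offset is the distance from the TCP to the grasp point, in m); z points along the fingers, y is the line along which they close (so a half turn about z gives the same grasp; the last joint's range is limited). The gripper opens to 85 mm and grips with 20 to 120 N. Pads are 22 mm wide; open, the fingers measure 114 mm over their backs; the gripper's body (76 mm by 85 mm) begins 54 mm behind the grasp point. The pads swing forward as they close: fully open they stand 13 mm farther back than shut.
Start: joints at [1.103, 0.477, 0.022, 1.555, -0.011, 1.109, -0.083], TCP at [0.238, -0.632, 0.231] pointing down, gripper open.
Joint ranges: [-2.96, 2.96], [-0.34, 2.1], [-1.41, 1.46], [0.24, 2.44], [-1.37, 4.51], [0.17, 1.92], [-2.96, 2.96]. Speed limits (rad/s): [2.39, 2.39, 3.14, 3.14, 3.14, 3.14, 3.14].

### API

Orientations are given as a rotation vector (axis times angle).
In Python, from bench import status, eyes, r gives the robot as it stands.
- The arm moves only by the shell command python3 -m crank 'ROWS' [OPENING] [FORCE]. ROWS is JSON, a list of rows, each a list of 6 numbers: the shift along the tool's x, y, z normalised to -1 to 1, where 1 is 0.02 m, then the turn, a rotation vector about the tool's x, y, z normalised to -1 to 1, where 1 is 45 degrees. A call has 1 to 12 rows; each row shifts and turns the commanded pose from where the row before left it, along the tool's axes as they then stand; what a row does not reach is not made up. A row lasts 1/10 s, in which the tool goes at most 50 mm and 8.59 degrees, less where a joint would pass 70% of its speed; a pose out of reach is approached as far as the arm can. A call with a number of a shift or a turn outside -1 to 1 is refused whole. A call with a gripper value outside its range is refused whole. OPENING is the opening, from 0 (shut) to 1 (fully open), set as the call begins (- or left out, the last holds). The fingers move at their own pace and stop on an object; FORCE is the grip in N (left out, the last holds). Time passes only in rows, so rows that do not move let the fingers close. It gives the time, the measured TCP pose, the force, the opening and the grip force at its end, in the units of the state.
- status.get_obs(): the state, without advancing time (a new reading comes with each control period).
- eyes.grab_frame(name): name is "side" or "top"; returns a dict with "image" (480x640x3 uint8, red, green, blue), "depth" (480x640 float32, m along the optical axis (not along the pixel's ray), 0 where there is no reading), "fovy" (degrees; the focal length in pixels is half the picture's height over the tangent of half this angle, whatever the lens; pixels are square), "cx", "cy" (the principal point, pixels), "k1" (the pictures are not rectified: a ray, as slopes to the right and down, at radius r is drawn at 1 + k1 r^2 times it, then the intrinsics apply), "world_to_cam" (4x4, takes a point from world to camera coordinates). Camera axes: x right, y up, looking along -z (the intrinsics and any distortion apply to the point x, -y, -z); pixel columns grow to the right and rows downward; lengths in m; the calibration is good to about 2 mm. A picture is of the moment at which its call begins.
- r.hand_in(): hands the job in; it is judged then, once.
The state is a dict: "clock": time; "joints": joint angles; "qvel": joint speeds; "tau": joint torques, N m; "tcp_pos": TCP position; "orientation": TCP orientation; "contact_force": force on the tool from outside, world axes, zero at the start; "moment": the same for the moment, N m; "grip_width": finger opening in m; "gripper_force": force on a finger pad.
Only numpy, scipy, OpenCV 4.12 (cv2) and the standard library are available. Lean on these libraries where they do the work, as an engineer would, in place of code of your own. Each camera call takes 0.05 s, during which the arm holds its last target. There are 200 camera calls.

## Working session

There is one attempt and no reset: what is moved stays moved. The work goes in short steps, Python scripts to look and compute and a shell command to move; the robot and the scene stay as the last step left them, time stands still between calls to the robot, and variables do not carry over. Pictures are saved under pics/ and viewed, at most 10 in all, crops included, and the job is handed in when it is done.

```bash
ls; mkdir -p pics; cat > h.py <<'E'
import numpy as np, cv2
from bench import status, eyes, r
def grab(n):
    f=eyes.grab_frame(n); f['f']=f['image'].shape[0]/2/np.tan(np.radians(f['fovy'])/2); return f
def cloud(f):
    # world points for every pixel via depth
    H,W=f['depth'].shape; v,u=np.mgrid[0:H,0:W].astype(float)
    K=np.array([[f['f'],0,f['cx']],[0,f['f'],f['cy']],[0,0,1]])
    p=cv2.undistortPoints(np.stack([u,v],-1).reshape(-1,1,2),K,np.array([f['k1'],0,0,0,0.])).reshape(H,W,2)
    d=f['depth']; pc=np.stack([p[...,0]*d,-p[...,1]*d,-d,np.ones_like(d)],-1)
    return (pc@np.linalg.inv(f['world_to_cam']).T)[...,:3]
def proj(f,P):
    P=np.atleast_2d(P); c=(np.c_[P,np.ones(len(P))]@f['world_to_cam'].T)[:,:3]
    s=np.c_[c[:,0],-c[:,1]]/-c[:,2:]; s=s*(1+f['k1']*(s**2).sum(1,keepdims=True))
    return s*f['f']+[f['cx'],f['cy']]
E
python3 - <<'E'
from h import *
for n in('side','top'):
    f=grab(n); cv2.imwrite(f'pics/{n}0.png',f['image'][...,::-1]); np.save(f'pics/{n}0.npy',f,allow_pickle=True)
    print(n,f['fovy'],f['k1'],np.linalg.inv(f['world_to_cam'])[:3].round(3).tolist(),(f['depth']>0).mean())
s=status.get_obs(); print(s)
E
```

```text
pics
side 47.791544712032206 -0.009634628181405971 [[-0.901, 0.18, -0.394, 0.107], [-0.433, -0.384, 0.815, 0.966], [-0.005, 0.905, 0.424, 0.631]] 0.9958040364583334
top 54.93959069413534 -0.05118894225103435 [[0.01, 0.985, -0.17, 0.382], [-1.0, 0.009, -0.004, 0.04], [-0.003, 0.17, 0.985, 1.209]] 0.9959440104166667
{'clock': 0.1, 'joints': array([ 1.10288744,  0.4777331 ,  0.02236053,  1.55633849, -0.01150818,
        1.10933582, -0.08310222]), 'qvel': array([ 0.00052751, -0.00048767, -0.00017646, -0.00350144,  0.00046978,
       -0.00098701,  0.00016219]), 'tau': array([ 4.96762310e-03, -5.97759390e+01,  1.61441412e+00, -2.81954098e+01,
        1.28852378e-02,  5.06944794e-03,  2.00689470e-05]), 'tcp_pos': array([ 0.23745529, -0.63127759,  0.23041875]), 'orientation': array([-3.08928416e+00, -5.61848100e-01,  6.64346812e-04]), 'contact_force': array([ 0.09057669, -0.91832403,  0.55798434]), 'moment': array([ 0.01521705, -0.03228941,  0.00967286]), 'gripper_force': 0.0, 'grip_width': 0.08538292180591454}
```

View pics/side0.png

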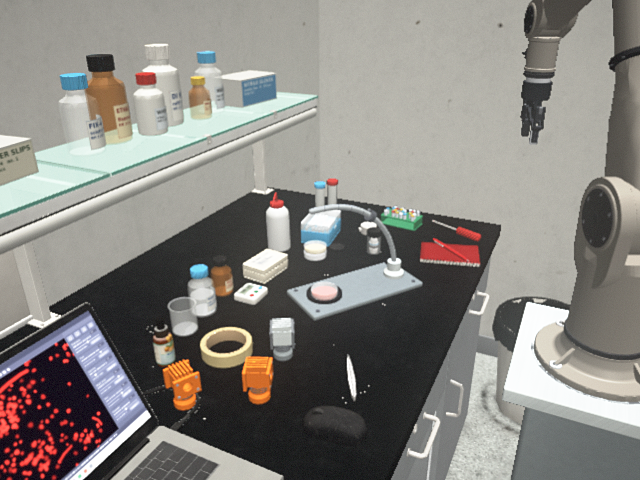

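View pics/top0.png

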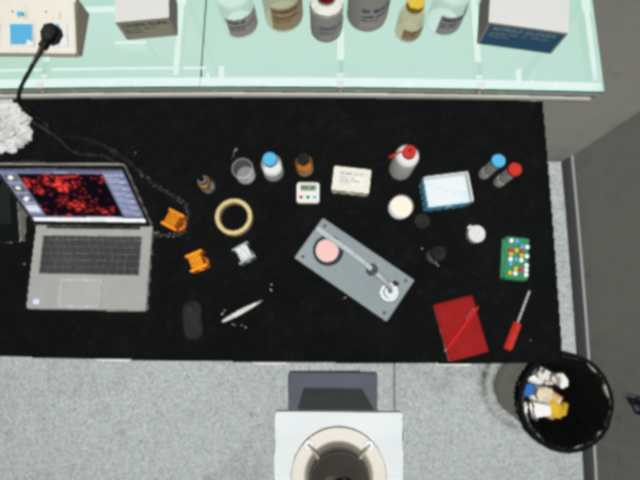

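The side view shows the grey lamp head at about (283,338), the dish at (324,291), the rod's foot at (394,268), and two orange look-alikes at (183,385) and (258,380). In the top view the head is at (244,253), the dish at (327,250), the boss at (390,292) and the objective case at (437,255).

```bash
cat > m.py <<'E'
from h import *
F={n:np.load(f'pics/{n}0.npy',allow_pickle=True).item() for n in('side','top')}
C={n:cloud(F[n]) for n in F}
for n in F:
    c=C[n]; b=(slice(150,330),slice(280,430)) if n=='top' else (slice(190,330),slice(270,430))
    q=c[b].reshape(-1,3); 
    pl=q[(q[:,2]>.008)&(q[:,2]<.02)]; 
    img=F[n]['image'][b].reshape(-1,3).astype(int)
    g=(img.min(1)>70)&(np.ptp(img,axis=1)<45)
    pl=q[g&(q[:,2]>.006)&(q[:,2]<.022)]
    # largest region by grid
    rc=cv2.minAreaRect(pl[:,:2].astype(np.float32)*1000); print(n,'plate',len(pl),rc,np.median(pl[:,2]))
    rod=q[(q[:,2]>.19)&(q[:,2]<.25)]; print('rodtop',len(rod), rod.min(0).round(3),rod.max(0).round(3))
    if len(rod)>5:
        m=rod.mean(0);u,s,vt=np.linalg.svd(rod[:,:2]-m[:2]);print(m.round(4),vt[0].round(3))
    h=(slice(235,272),slice(228,262)) if n=='top' else (slice(310,365),slice(262,302))
    p=c[h].reshape(-1,3);k=p[:,2]>.012;p=p[k]
    print('head',len(p),p.min(0).round(3),p.max(0).round(3),'zpct',np.percentile(p[:,2],[5,25,50,75,90,97]).round(3))
    print(cv2.minAreaRect(p[:,:2].astype(np.float32)*1000))
    for lo,hi in((.06,.1),(.07,.1),(.075,.1)):
        t=p[(p[:,2]>lo)&(p[:,2]<hi)]; print(lo,len(t),t.mean(0).round(4), cv2.minAreaRect(t[:,:2].astype(np.float32)*1000))
a=cv2.resize(F['side']['image'][300:375,250:320],None,fx=5,fy=5,interpolation=2)
b=cv2.resize(F['top']['image'][230:275,220:270],None,fx=8,fy=8,interpolation=2)
o=np.zeros((375,760,3),np.uint8);o[:375,:350]=a;o[:360,360:760]=b
cv2.imwrite('pics/z.png',o[...,::-1])
E
python3 m.py
```

```text
side plate 3698 ((637.096435546875, -296.4282531738281), (437.0004577636719, 815.0113525390625), 30.740022659301758) 0.015123669809667173
rodtop 362 [ 0.482 -0.078  0.19 ] [0.58  0.061 0.228]
[0.5342 0.0015 0.2142] [-0.56  -0.829]
head 924 [0.107 0.212 0.012] [0.572 0.966 0.631] zpct [0.015 0.04  0.06  0.072 0.074 0.076]
((345.1388854980469, 601.8999633789062), (53.72965621948242, 869.1130981445312), 29.59644889831543)
0.06 447 [0.5358 0.2645 0.0701] ((522.6315307617188, 287.88604736328125), (45.83693313598633, 151.3650665283203), 24.64800262451172)
0.07 245 [0.5375 0.2642 0.0737] ((522.5554809570312, 293.82763671875), (36.80160903930664, 141.8754119873047), 22.253334045410156)
0.075 55 [0.5379 0.265  0.0758] ((521.3467407226562, 295.2720947265625), (35.888328552246094, 138.1981201171875), 22.414676666259766)
top plate 4817 ((584.7159423828125, -45.04876708984375), (427.38043212890625, 365.6750793457031), 6.789676666259766) 0.014652296716216373
rodtop 384 [ 0.482 -0.081  0.19 ] [0.578 0.057 0.23 ]
[ 0.5326 -0.007   0.2152] [-0.562 -0.827]
head 316 [0.382 0.04  0.013] [0.596 0.279 1.209] zpct [0.034 0.061 0.066 0.071 0.075 0.078]
((475.56298828125, 173.0271759033203), (320.1609191894531, 53.45224380493164), 45.3961067199707)
0.06 237 [0.5422 0.2401 0.0686] ((543.001220703125, 241.20208740234375), (45.01637268066406, 43.93040466308594), 30.044490814208984)
0.07 91 [0.5419 0.241  0.0739] ((541.6025390625, 241.64492797851562), (42.82942199707031, 29.478899002075195), 30.346927642822266)
0.075 27 [0.5397 0.2391 0.0768] ((540.835693359375, 240.52734375), (27.827468872070312, 29.137075424194336), 36.694801330566406)
```

View pics/z.png

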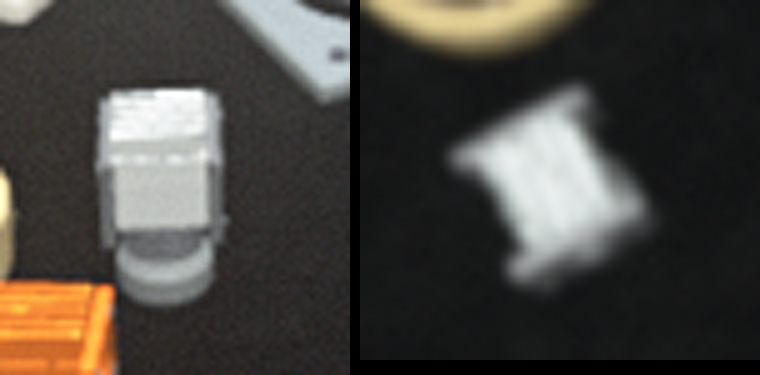

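The crops show the head upright. Its end plates lie at the crop's upper left and lower right, so the bore points about 28° left of world x. I'll now fit the stand's pose and the head's pose properly.

```bash
cat > m2.py <<'E'
from h import *
F={n:np.load(f'pics/{n}0.npy',allow_pickle=True).item() for n in('side','top')}
C={n:cloud(F[n]) for n in F}
def big(m):
    k,l,s,_=cv2.connectedComponentsWithStats(m.astype(np.uint8)); return l==1+np.argmax(s[1:,4])
for n in F:
    c=C[n]; x,y,z=c[...,0],c[...,1],c[...,2]; im=F[n]['image'].astype(int)
    roi=(x>.3)&(x<.75)&(y>-.25)&(y<.16)
    g=(im.min(2)>80)
    m=big(roi&g&(z>.005)&(z<.024)); p=c[m]
    rc=cv2.minAreaRect(p[:,:2].astype(np.float32)*1000); print(n,'plate',rc)
    pink=big(roi&(im[...,0]-im[...,1]>40)&(z>.02)&(z<.05)); print('dish',c[pink].mean(0).round(4),np.ptp(c[pink],axis=0).round(3))
    m=big(roi&(z>.035)); p=c[m]
    # plane of the rod: fit line in xy by PCA for z in .1-.24
    t=p[(p[:,2]>.08)&(p[:,2]<.24)]; mu=t.mean(0); d=np.linalg.svd(t[:,:2]-mu[:2],full_matrices=False)[2][0]; d*=np.sign(d[0]); nrm=np.array([-d[1],d[0]])
    print('rod dir deg',np.degrees(np.arctan2(d[1],d[0])).round(2),'offset',(mu[:2]@nrm).round(4),'std',((t[:,:2]-mu[:2])@nrm).std().round(4))
    s=t[:,:2]@d; print('s max (tip)',np.percentile(s,[97,99,100]).round(4),'zmax',np.percentile(t[:,2],[95,99]).round(4))
    # head
    roi=(abs(x-.54)<.06)&(abs(y-.245)<.055); hm=big(roi&(z>.008)&(im.min(2)>60)&(np.ptp(im,axis=2)<50))
    p=c[hm]; print('head all',len(p),p.min(0).round(3),p.max(0).round(3))
    t=p[p[:,2]>.058]; print(' top',len(t),cv2.minAreaRect(t[:,:2].astype(np.float32)*1000),t.mean(0).round(4))
    t=p[p[:,2]>.068]; print(' fins',len(t),cv2.minAreaRect(t[:,:2].astype(np.float32)*1000),t.mean(0).round(4))
    roi=(abs(x-.52)<.12)&(y>-.32)&(y<-.14)&(z>.02); cm=big(roi); print('case?',c[cm].mean(0).round(3),np.ptp(c[cm],axis=0).round(3))
E
python3 m2.py
```

```text
side plate ((510.88604736328125, -36.307281494140625), (292.4104919433594, 134.49879455566406), 55.972991943359375)
dish [0.5478 0.0565 0.0305] [0.046 0.029 0.009]
rod dir deg 55.61 offset -0.4398 std 0.0036
s max (tip) [0.37   0.374  0.3751] zmax [0.2262 0.2278]
head all 872 [0.514 0.212 0.008] [0.572 0.273 0.078]
 top 395 ((543.9334716796875, 242.38150024414062), (44.13005447387695, 47.77818298339844), 29.244434356689453) [0.5405 0.2479 0.0692]
 fins 226 ((543.1541748046875, 243.51382446289062), (41.07607650756836, 44.05720901489258), 30.772130966186523) [0.5426 0.2451 0.0731]
case? [ 0.544 -0.237  0.049] [0.038 0.043 0.048]
top plate ((512.1875610351562, -39.33110046386719), (291.7628173828125, 132.31600952148438), 55.70294952392578)
dish [0.5546 0.0321 0.0336] [0.053 0.052 0.011]
rod dir deg 55.54 offset -0.443 std 0.0046
s max (tip) [0.3652 0.3697 0.3736] zmax [0.2268 0.2289]
head all 304 [0.514 0.212 0.011] [0.572 0.27  0.081]
 top 247 ((543.001220703125, 241.20208740234375), (45.01637268066406, 43.93040466308594), 30.044490814208984) [0.5422 0.24   0.0682]
 fins 113 ((541.6943359375, 240.80372619628906), (43.4716911315918, 39.9693603515625), 26.696903228759766) [0.5411 0.2407 0.0729]
case? [ 0.545 -0.246  0.058] [0.036 0.035 0.05 ]
```

```bash
cat > m3.py <<'E'
from h import *
F={n:np.load(f'pics/{n}0.npy',allow_pickle=True).item() for n in('side','top')}
yaw=np.radians(55.8); d=np.array([np.cos(yaw),np.sin(yaw),0]); nn=np.array([-d[1],d[0],0]); O=np.array([.5579,.0304,0])
def rays(f,uv):
    K=np.array([[f['f'],0,f['cx']],[0,f['f'],f['cy']],[0,0,1]])
    p=cv2.undistortPoints(np.float64(uv).reshape(-1,1,2),K,np.array([f['k1'],0,0,0,0.])).reshape(-1,2)
    M=np.linalg.inv(f['world_to_cam']); return M[:3,3],np.c_[p[:,0],-p[:,1],-np.ones(len(p))]@M[:3,:3].T
def onplane(f,uv,P,n):
    o,v=rays(f,uv); return o+v*(((P-o)@n)/(v@n))[:,None]
if __name__=='__main__':
  for n,f in F.items():
    c=cloud(f); z=c[...,2]; rel=c-O; s=rel@d; t=rel@nn
    m=(abs(t)<.03)&(s>-.21)&(s<.06)&(z>.07)
    v,u=np.nonzero(m); P=onplane(f,np.c_[u,v],np.array([0,0,.22]),np.array([0,0,1.]))
    S=(P-O)@d; T=(P-O)@nn; zz=z[m]
    k=(S>-.01)&(S<.03)&(zz>.2)
    # silhouette midpoint per bin along s
    b=[(lo,(T[k&(S>=lo)&(S<lo+.005)].max()+T[k&(S>=lo)&(S<lo+.005)].min())/2*1000,np.mean(T[k&(S>=lo)&(S<lo+.005)])*1000) for lo in np.arange(-.01,.03,.005)]
    print(n,'lateral mm (mid,mean):',np.round([x[1:] for x in b],1).tolist(),'tip',S[zz>.2].max().round(4), 'mean T',T[k].mean()*1000)
    # onto rod plane: radius, angle
    Q=onplane(f,np.c_[u,v],O,nn); q=Q-O; X=q@d; Z=q[:,2]-.03; R=np.hypot(X,Z); A=np.arctan2(-X,Z)
    if n=='side' or 1:
      for lo in np.arange(.0,1.3,.04 if n=='side' else .05):
        w=(A>=lo)&(A<lo+.04)
        if w.sum(): 
            im=f['image'][m][w]; print(round(lo+.02,2),w.sum(),(R[w].min()*1e3).round(1),(R[w].max()*1e3).round(1),im.mean().round(0),np.percentile(im.mean(1),20).round(0))
E
python3 m3.py
```

```text
side lateral mm (mid,mean): [[-5.3, -3.4], [-3.1, -4.2], [-5.2, -4.5], [-3.0, -4.8], [-4.6, -3.4], [-4.8, -4.7], [-4.0, -4.0], [-3.6, -2.2]] tip 0.0355 mean T -3.9396650928657224
0.02 18 185.8 197.7 185.0 152.0
0.06 19 185.4 198.0 201.0 167.0
0.1 19 186.1 197.4 201.0 160.0
0.14 19 185.6 196.8 194.0 153.0
0.18 18 185.4 196.4 180.0 145.0
0.22 18 185.4 196.5 184.0 139.0
0.26 18 185.6 196.9 183.0 146.0
0.3 17 186.0 197.3 182.0 149.0
0.34 15 185.4 196.5 181.0 138.0
0.38 17 185.9 197.3 175.0 134.0
0.42 15 185.3 196.8 178.0 143.0
0.46 15 185.8 196.7 173.0 135.0
0.5 16 185.3 196.9 172.0 137.0
0.54 15 186.1 196.6 169.0 133.0
0.58 22 181.1 202.3 150.0 114.0
0.62 34 178.3 204.8 135.0 108.0
0.66 32 177.6 204.2 117.0 100.0
0.7 32 178.1 204.9 101.0 85.0
0.74 17 182.0 201.0 103.0 86.0
0.78 13 186.1 195.6 156.0 130.0
0.82 13 186.0 195.6 156.0 136.0
0.86 15 184.6 195.9 148.0 128.0
0.9 12 184.8 196.3 139.0 120.0
0.94 15 184.2 195.9 144.0 131.0
0.98 15 184.8 196.5 143.0 129.0
1.02 13 183.8 196.0 133.0 118.0
1.06 15 183.7 195.7 138.0 131.0
1.1 13 183.8 195.8 138.0 123.0
1.14 14 184.1 196.2 142.0 134.0
1
[... 427 characters left out ...]
76.0
0.22 18 160.8 230.7 188.0 180.0
0.27 18 163.4 230.2 190.0 183.0
0.32 19 157.4 230.3 185.0 174.0
0.37 19 160.7 230.8 186.0 177.0
0.42 19 164.4 288.0 186.0 175.0
0.47 27 159.6 279.3 163.0 121.0
0.52 25 164.0 254.5 154.0 104.0
0.57 20 160.1 236.7 155.0 103.0
0.62 14 165.2 220.3 148.0 93.0
0.67 13 162.3 217.8 149.0 118.0
0.72 13 160.0 215.8 152.0 127.0
0.77 10 159.1 214.2 147.0 118.0
0.82 16 151.3 212.7 139.0 97.0
0.87 15 143.1 212.4 152.0 107.0
0.92 13 143.0 212.5 149.0 96.0
0.97 13 135.8 206.6 149.0 115.0
1.02 11 136.1 208.0 152.0 116.0
1.07 8 136.7 202.3 148.0 126.0
1.12 8 130.4 204.7 153.0 130.0
1.17 5 176.9 199.6 156.0 150.0
1.22 4 180.1 194.9 153.0 151.0
1.27 4 182.1 198.9 157.0 146.0
```

```bash
cat > d.py <<'E'
import sys; from h import *
from scipy.spatial.transform import Rotation as Ro
def tool(yaw,a=0):  # tool x along (cos yaw, sin yaw) inclined down-rod by a (head z leans to -x)
    x=np.array([np.cos(yaw),np.sin(yaw),0]); zz=np.array([0,0,1.])
    X=x*np.cos(a)+zz*np.sin(a); Z=x*np.sin(a)-zz*np.cos(a); return np.c_[X,np.cross(Z,X),Z]
def delta(pos,R,p0=None,R0=None):
    s=status.get_obs()
    p0=s['tcp_pos'] if p0 is None else p0; R0=Ro.from_rotvec(s['orientation']).as_matrix() if R0 is None else R0
    return np.r_[R0.T@(pos-p0)/.02, Ro.from_matrix(R0.T@R).as_rotvec()/np.radians(45)].round(3)
E
python3 - <<'E'
from d import *
Y=np.radians(29.5)
s=status.get_obs();R0=Ro.from_rotvec(s['orientation']).as_matrix();print(R0.round(3).tolist())
p1=np.array([.50,-.40,.33]);p2=np.array([.542,.242,.33])
print(delta(p1,R0)); print(delta(p2,tool(Y),p1,R0))
E
```

```text
[[0.936, 0.352, -0.001], [0.352, -0.936, 0.002], [-0.0, -0.002, -1.0]]
[16.358 -6.21  -4.971  0.     0.     0.   ]
[ 1.3268e+01 -2.9305e+01  4.8000e-02 -2.0000e-03 -0.0000e+00 -1.9700e-01]
```

```bash
python3 -m crank '[[0.6,-0.22,-0.4,0,0,0],[0.9,-0.34,-0.4,0,0,0],[0.9,-0.34,-0.4,0,0,0],[0.95,-0.36,-0.4,0,0,0],[0.95,-0.36,-0.4,0,0,0],[0.95,-0.36,-0.4,0,0,0],[0.95,-0.36,-0.4,0,0,0],[0.95,-0.36,-0.4,0,0,0],[0.95,-0.36,-0.4,0,0,0],[0.95,-0.36,-0.4,0,0,0],[0.95,-0.36,-0.4,0,0,0],[0.95,-0.36,-0.4,0,0,0]]' 0.8 50
python3 -m crank '[[0.95,-0.36,-0.2,0,0,0],[0.95,-0.5,0,0,0,0],[0.95,-0.7,0,0,0,0],[0.9,-0.8,0,0,0,0],[0.9,-0.9,0,0,0,0],[0.8,-0.95,0,0,0,0],[0.7,-0.95,0,0,0,0],[0.6,-1,0,0,0,0],[0.5,-1,0,0,0,0],[0.45,-1,0,0,0,0],[0.45,-1,0,0,0,0],[0.45,-1,0,0,0,0]]'
python3 -m crank '[[0.45,-1,0,0,0,0],[0.45,-1,0,0,0,0],[0.45,-1,0,0,0,0],[0.45,-1,0,0,0,0],[0.45,-1,0,0,0,0],[0.45,-1,0,0,0,0],[0.45,-1,0,0,0,0],[0.45,-1,0,0,0,0],[0.45,-1,0,0,0,0],[0.45,-1,0,0,0,0],[0.45,-1,0,0,0,0],[0.45,-1,0,0,0,0]]'
python3 - <<'E'
from d import *
print(delta(np.array([.542,.242,.15]),tool(np.radians(29.5))))
E
```

```text
clock: 1.3
tcp_pos: [0.4148, -0.4755, 0.3281]
orientation: [-3.091, -0.564, -0.001]
contact_force: [-0.6, -0.3, 0.5]
grip_width: 0.0679
gripper_force: 0.0
clock: 2.5
tcp_pos: [0.503, -0.2244, 0.3318]
orientation: [3.091, 0.564, 0.0]
contact_force: [0.7, -0.9, 0.4]
grip_width: 0.0684
gripper_force: 0.0
clock: 3.7
tcp_pos: [0.5191, 0.038, 0.3318]
orientation: [3.09, 0.563, 0.001]
contact_force: [0.7, -0.4, 0.3]
grip_width: 0.0681
gripper_force: 0.0
[ 4.667 -9.14   9.091  0.    -0.    -0.196]
```

```bash
python3 -m crank '[[0.45,-0.9,0,0,0,-0.02],[0.45,-0.9,0.3,0,0,-0.04],[0.45,-0.9,0.7,0,0,-0.04],[0.45,-0.9,1,0,0,-0.04],[0.45,-0.9,1,0,0,-0.03],[0.45,-0.9,1,0,0,-0.03],[0.45,-0.8,1,0,0,0],[0.4,-0.6,1,0,0,0],[0.3,-0.4,1,0,0,0],[0,0,0.5,0,0,0],[0,0,0,0,0,0],[0,0,0,0,0,0]]'
python3 - <<'E'
from d import *
print(delta(np.array([.542,.242,.032]),tool(np.radians(29.5))))
f=grab('side');g=grab('top')
cv2.imwrite('pics/pre.png',np.hstack([cv2.resize(f['image'][220:380,220:350],None,fx=3,fy=3),cv2.resize(g['image'][200:300,190:290],(400,480))])[...,::-1])
E
```

```text
clock: 4.9
tcp_pos: [0.5267, 0.1988, 0.1813]
orientation: [3.037, 0.802, -0.0]
contact_force: [-0.2, 0.5, 0.2]
grip_width: 0.0686
gripper_force: 0.0
[ 1.735e+00 -1.499e+00  7.466e+00  0.000e+00  0.000e+00  2.000e-03]
```

View pics/pre.png

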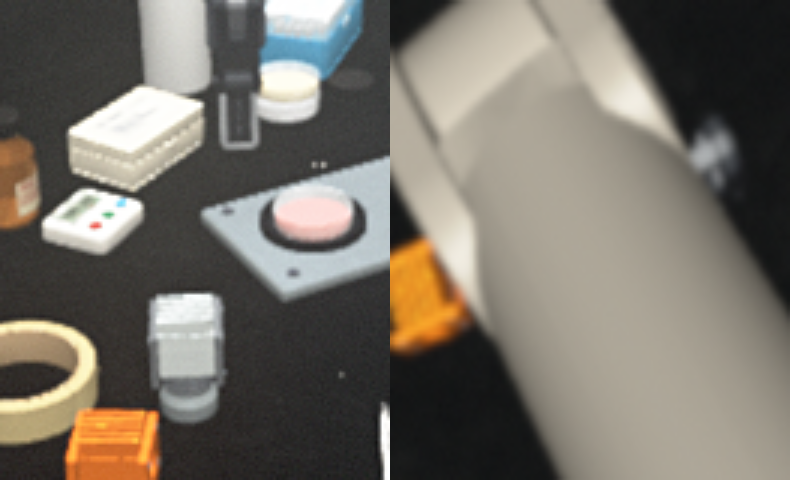

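The side crop shows the fingers hanging free behind and above the head (head at 188,340). Next I move over it and go down.

```bash
python3 -m crank '[[0.57,-0.5,0,0,0,0],[0.58,-0.5,0.3,0,0,0],[0.58,-0.5,0.8,0,0,0],[0,0,0.9,0,0,0],[0,0,0.9,0,0,0],[0,0,0.9,0,0,0],[0,0,0.9,0,0,0],[0,0,0.9,0,0,0],[0,0,0.8,0,0,0],[0,0,0.6,0,0,0],[0,0,0.3,0,0,0],[0,0,0.1,0,0,0]]'
python3 -m crank '[[0,0,0,0,0,0],[0,0,0,0,0,0]]'
python3 - <<'E'
from d import *
print(delta(np.array([.542,.242,.032]),tool(np.radians(29.5))))
E
```

```text
clock: 6.2
tcp_pos: [0.5416, 0.2428, 0.0327]
orientation: [-3.037, -0.803, 0.001]
contact_force: [-1.0, 0.0, 0.7]
grip_width: 0.0683
gripper_force: 0.0
clock: 6.4
tcp_pos: [0.5423, 0.2428, 0.034]
orientation: [-3.037, -0.803, -0.002]
contact_force: [0.1, -0.0, -0.0]
grip_width: 0.0685
gripper_force: 0.0
[-0.034  0.027  0.1    0.    -0.002  0.002]
```

```bash
python3 -m crank '[[0,0,0,0,0,0],[0,0,0,0,0,0],[0,0,0,0,0,0],[0,0,0,0,0,0],[0,0,0,0,0,0],[0,0,0,0,0,0],[0,0,0,0,0,0],[0,0,0,0,0,0]]' 0 60
python3 - <<'E'
from d import *
s=status.get_obs();print(s['tcp_pos'],s['grip_width'],s['gripper_force'],s['moment'])
f=grab('side');np.save('pics/grip.npy',f,allow_pickle=True)
cv2.imwrite('pics/grip.png',cv2.resize(f['image'][220:380,200:360],None,fx=3,fy=3)[...,::-1])
E
```

```text
clock: 7.2
tcp_pos: [0.5421, 0.2426, 0.0338]
orientation: [3.037, 0.803, 0.001]
contact_force: [-0.6, -1.2, 5.3]
grip_width: 0.0292
gripper_force: 59.5
[0.54210334 0.24264552 0.03382669] 0.02920233983211865 59.49468366801739 [-2.35460001e-01  3.41357748e-01 -1.40958549e-04]
```

View pics/grip.png

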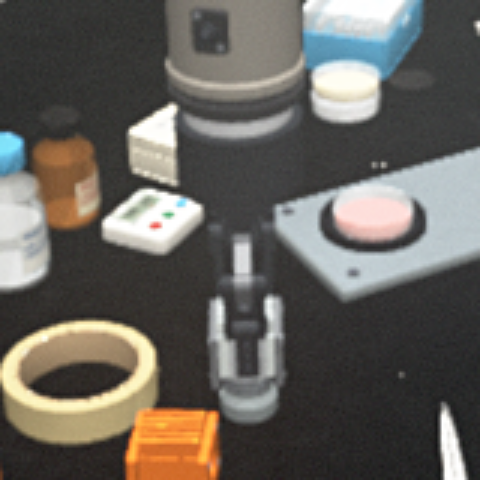

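The side view shows the head held between the pads, upright, with 29 mm between the fingers. Next I lift it, turn it to the stand's yaw, and take it to a point beyond the tip.

```bash
python3 -m crank '[[0,0,-0.3,0,0,0],[0,0,-0.6,0,0,0],[0,0,-0.9,0,0,-0.03],[0,0,-1,0,0,-0.07],[0,0,-1,0,0,-0.08],[0,0,-1,0,0,-0.08],[0,0,-1,0,0,-0.08],[0,0,-1,0,0,-0.08],[0,0,-0.8,0,0,-0.08],[0,0,-0.6,0,0,-0.06],[0,0,-0.3,0,0,-0.024],[0,0,0,0,0,0]]'
python3 -m crank '[[-0.2,0.3,0,0,0,0],[-0.4,0.65,0,0,0,0],[-0.5,0.8,0,0,0,0],[-0.5,0.8,0,0,0,0],[-0.5,0.8,0,0,0,0],[-0.5,0.8,0,0,0,0],[-0.5,0.8,0,0,0,0],[-0.5,0.8,0,0,0,0],[-0.4,0.6,0,0,0,0],[-0.1,0.3,0,0,0,0],[0,0,0,0,0,0],[0,0,0,0,0,0]]'
cat > look.py <<'E'
from d import *; from m3 import onplane,rays
s=status.get_obs(); print(s['clock'],s['tcp_pos'].round(4),s['contact_force'].round(2),s['grip_width'])
Y=np.radians(55.8); O=np.array([.5588,.0298,0]); X=tool(Y)[:,0]; N=np.array([-X[1],X[0],0])
Rm=Ro.from_rotvec(s['orientation']).as_matrix()
rel=s['tcp_pos']-Rm[:,2]*.0142-O; print('bore est in stand (x,y,z) mm',(np.r_[rel@X,rel@N,rel[2]]*1e3).round(1),'yaw',np.degrees(np.arctan2(Rm[1,0],Rm[0,0])).round(2))
print('to',delta(O+X*.085+[0,0,.2058],tool(Y)))
E
python3 look.py
python3 - <<'E'
from h import *
for n in('side','top'):
    f=grab(n);np.save(f'pics/{n}1.npy',f,allow_pickle=True)
    p=proj(f,[.59,.08,.2])[0].astype(int);print(n,p)
    c=f['image'][p[1]-60:p[1]+60,p[0]-65:p[0]+65]; exec(f"{n}=cv2.resize(c,None,fx=3,fy=3,interpolation=2)")
cv2.imwrite('pics/near.png',np.hstack([side,top])[...,::-1])
E
```

```text
clock: 8.45
tcp_pos: [0.542, 0.2427, 0.2043]
orientation: [2.775, 1.472, 0.002]
contact_force: [0.1, -0.8, -2.3]
grip_width: 0.0295
gripper_force: 59.5
clock: 9.65
tcp_pos: [0.6056, 0.101, 0.2032]
orientation: [-2.774, -1.473, 0.0]
contact_force: [-0.6, 0.7, -1.7]
grip_width: 0.029
gripper_force: 59.5
9.65 [0.6056 0.101  0.2032] [-0.58  0.68 -1.71] 0.02901070310989381
bore est in stand (x,y,z) mm [ 85.2   1.3 217.4] yaw 55.94
to [-0.01   0.065 -0.13  -0.001 -0.     0.003]
side [298 223]
top [305 223]
```

View pics/near.png

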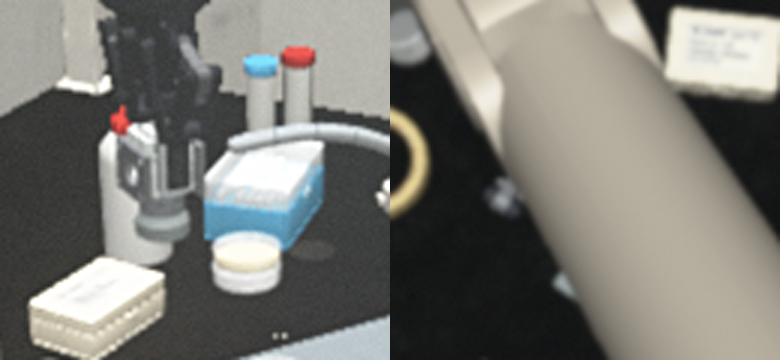

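The side crop shows the head upright left of the rod tip. Its near end plate and bore hole are around (133,172), and the tip is around (233,143). In the top view the arm hides both. I'll compare the predicted and observed pixels of the hole and the rod tip.

```bash
cat > cmp.py <<'E'
from d import *; from m3 import onplane
f=np.load('pics/side1.npy',allow_pickle=True).item(); s=status.get_obs()
Y=np.radians(55.8); O=np.array([.5588,.0298,0]); X=tool(Y)[:,0]; N=np.array([-X[1],X[0],0])
Rm=Ro.from_rotvec(s['orientation']).as_matrix(); B=s['tcp_pos']-Rm[:,2]*.0142
print('pred hole near',proj(f,B+Rm[:,0]*.022),'far',proj(f,B-Rm[:,0]*.022),'lens',proj(f,B-[0,0,.048]))
print('pred tip',proj(f,O+X*.035+[0,0,.22]), 'pxper mm y,z',proj(f,B+N*.001)-proj(f,B),proj(f,B+[0,0,.001])-proj(f,B),proj(f,B+X*.001)-proj(f,B))
a=f['image'][185:250,262:327]; a=cv2.resize(a,None,fx=9,fy=9,interpolation=cv2.INTER_CUBIC)
for q in (B+Rm[:,0]*.022,B-[0,0,.048],O+X*.035+[0,0,.22],O+[0,0,.22]):
    p=((proj(f,q)[0]-[262,185]+.5)*9).astype(int); cv2.circle(a,tuple(int(v) for v in p),3,(255,0,0),-1)
cv2.imwrite('pics/cmp.png',a[...,::-1])
E
python3 cmp.py
```

```text
pred hole near [[276.51683621 220.16948938]] far [[296.2949386 215.8019616]] lens [[287.28323206 239.86281623]]
pred tip [[308.35264527 211.70176641]] pxper mm y,z [[0.22602168 0.166153  ]] [[-0.01667111 -0.46498977]] [[-0.45043137  0.09892646]]
```

View pics/cmp.png

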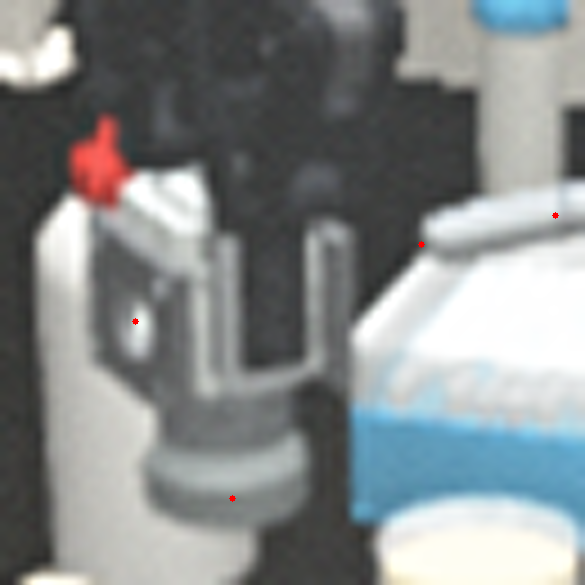

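```bash
cat >> cmp.py <<'E'
th=np.linspace(0,2*np.pi,73)
for zz,r in ((-.048,.0185),):
    q=(proj(f,B+np.c_[r*np.cos(th),r*np.sin(th),0*th+zz])-[262,185]+.5)*9; print('rim crop extents',q.min(0),q.max(0))
box=lambda x,y,z:((proj(f,B+Rm[:,0]*x-Rm[:,1]*y+[0,0,z])-[262,185]+.5)*9)[0].round(0)
print('fin top corners',[box(x,y,.025).tolist() for x in(-.017,.017) for y in(-.015,.015)])
C=(np.array([[262,185]])); g=f['image'].mean(2)
for u in (240-262+40,284,300,318): pass
for col in (262+2,):pass
# column profiles: rim bottom, and rod edges at several columns
for u in (283,287,291): print('rim col',(u-262+.5)*9,g[230:250,u].round(0).tolist())
for u in (312,318,324): print('rod col',u,g[200:218,u].round(0).tolist(),'pred centre', [ (lambda t:np.interp(u,t[::-1,0] if t[0,0]>t[-1,0] else t[:,0],t[::-1,1] if t[0,0]>t[-1,0] else t[:,1]))(proj(f,O+np.outer(np.linspace(-.0,.035,30),X)+[0,0,.22]))])
E
python3 cmp.py
```

```text
pred hole near [[276.51683621 220.16948938]] far [[296.2949386 215.8019616]] lens [[287.28323206 239.86281623]]
pred tip [[308.35264527 211.70176641]] pxper mm y,z [[0.22602168 0.166153  ]] [[-0.01667111 -0.46498977]] [[-0.45043137  0.09892646]]
rim crop extents [149.66291939 464.19727087] [314.25685815 533.38941802]
fin top corners [[259.0, 160.0], [322.0, 202.0], [121.0, 189.0], [182.0, 232.0]]
rim col 193.5 [113.0, 111.0, 117.0, 110.0, 110.0, 141.0, 165.0, 172.0, 172.0, 144.0, 119.0, 119.0, 121.0, 164.0, 198.0, 203.0, 203.0, 200.0, 201.0, 200.0]
rim col 229.5 [122.0, 111.0, 118.0, 122.0, 121.0, 142.0, 171.0, 186.0, 187.0, 160.0, 127.0, 128.0, 128.0, 141.0, 174.0, 188.0, 190.0, 189.0, 188.0, 155.0]
rim col 265.5 [113.0, 118.0, 115.0, 114.0, 125.0, 164.0, 184.0, 185.0, 165.0, 138.0, 129.0, 130.0, 124.0, 93.0, 67.0, 63.0, 65.0, 65.0, 61.0, 65.0]
rod col 312 [60.0, 58.0, 65.0, 61.0, 62.0, 60.0, 53.0, 80.0, 197.0, 243.0, 232.0, 202.0, 157.0, 137.0, 188.0, 217.0, 220.0, 238.0] pred centre [np.float64(210.90599271328014)]
rod col 318 [186.0, 185.0, 186.0, 184.0, 185.0, 184.0, 198.0, 228.0, 235.0, 227.0, 188.0, 144.0, 151.0, 222.0, 246.0, 253.0, 255.0, 255.0] pred centre [np.float64(209.59698947509045)]
rod col 324 [125.0, 120.0, 125.0, 119.0, 117.0, 173.0, 208.0, 209.0, 196.0, 161.0, 127.0, 165.0, 228.0, 237.0, 238.0, 249.0, 254.0, 254.0] pred centre [np.float64(208.45126854923706)]
```

Head and rod are both offset about 0.4 px upward from prediction. That means they agree with each other, so y = 0, z = 220 mm is a sound target. I'll correct the pose first.

```bash
python3 -m crank '[[0,0.06,-0.13,0,0,0],[-0.2,0,0,0,0,0],[-0.3,0,0,0,0,0],[0,0,0,0,0,0],[0,0,0,0,0,0]]'; python3 look.py
```

```text
clock: 10.25
tcp_pos: [0.6012, 0.0907, 0.2059]
orientation: [2.775, 1.471, -0.0]
contact_force: [-0.1, -0.0, -2.4]
grip_width: 0.0292
gripper_force: 59.5
10.25 [0.6012 0.0907 0.2059] [-0.06 -0.03 -2.45] 0.02922250042713327
bore est in stand (x,y,z) mm [ 74.2  -0.8 220.1] yaw 55.86
to [ 0.54  -0.041  0.005  0.     0.     0.001]
```

```bash
python3 -m crank '[[-0.2,-0.03,0,0,0,0],[-0.2,0,0,0,0,0],[-0.2,0,0,0,0,0],[-0.2,0,0,0,0,0],[-0.15,0,0,0,0,0],[-0.15,0,0,0,0,0],[-0.15,0,0,0,0,0],[0,0,0,0,0,0]]'; python3 look.py
python3 - <<'E'
from h import *
f=grab('side');np.save('pics/side2.npy',f,allow_pickle=True)
cv2.imwrite('pics/s2.png',cv2.resize(f['image'][185:250,262:342],None,fx=9,fy=9,interpolation=2)[...,::-1])
E
```

```text
clock: 11.05
tcp_pos: [0.5867, 0.0703, 0.2059]
orientation: [2.775, 1.472, -0.0]
contact_force: [-0.2, 0.3, -2.9]
grip_width: 0.0295
gripper_force: 59.5
11.05 [0.5867 0.0703 0.2059] [-0.23  0.27 -2.87] 0.0294720164446399
bore est in stand (x,y,z) mm [ 49.1  -0.3 220.1] yaw 55.87
to [ 1.794e+00 -1.300e-02  6.000e-03  0.000e+00  0.000e+00  1.000e-03]
```

View pics/s2.png

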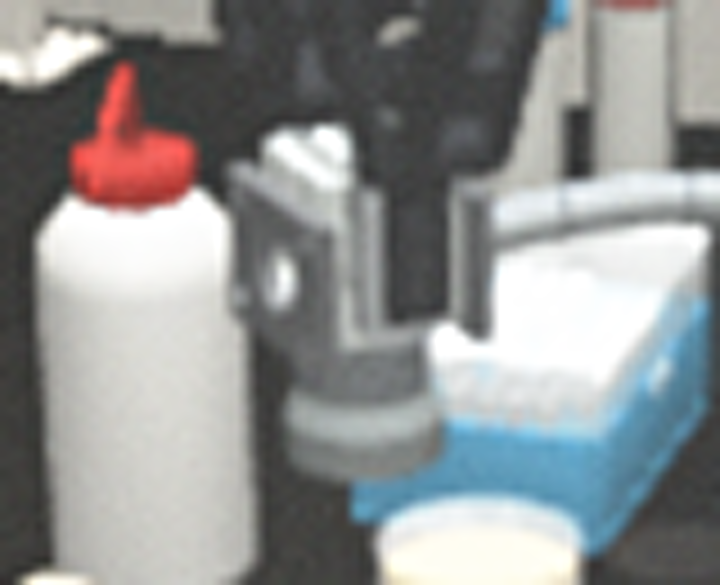

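The rod runs up to the far end plate at about (490,215) with no force on the tool, so the tip has entered the bore. I push on to stand x ≈ 15 mm.

```bash
python3 -m crank '[[-0.2,0,0,0,0,0],[-0.2,0,0,0,0,0],[-0.2,0,0,0,0,0],[-0.2,0,0,0,0,0],[-0.2,0,0,0,0,0],[0,0,0,0,0,0]]'; python3 look.py; python3 -m crank '[[-0.2,0,0,0,0,0],[-0.2,0,0,0,0,0],[-0.2,0,0,0,0,0],[-0.1,0,0,0,0,0],[0,0,0,0,0,0]]'; python3 look.py
```

```text
clock: 11.7
tcp_pos: [0.5753, 0.0534, 0.2059]
orientation: [2.776, 1.471, -0.001]
contact_force: [0.7, 0.5, -3.2]
grip_width: 0.0291
gripper_force: 59.5
11.7 [0.5753 0.0534 0.2059] [ 0.74  0.54 -3.17] 0.029086522436398435
bore est in stand (x,y,z) mm [ 28.8  -0.4 220.1] yaw 55.84
to [ 2.812e+00 -1.800e-02  3.000e-03  0.000e+00  1.000e-03  1.000e-03]
clock: 12.2
tcp_pos: [0.5676, 0.0422, 0.2059]
orientation: [2.776, 1.471, -0.0]
contact_force: [1.2, 0.2, -1.1]
grip_width: 0.0292
gripper_force: 59.5
12.2 [0.5676 0.0422 0.2059] [ 1.16  0.22 -1.12] 0.029219571902725304
bore est in stand (x,y,z) mm [ 15.2  -0.3 220.1] yaw 55.86
to [ 3.492e+00 -1.100e-02  3.000e-03  0.000e+00  0.000e+00  1.000e-03]
```

```bash
cat > arc.py <<'E'
from d import *
Y=np.radians(55.8); O=np.array([.5588,.0298,0]); X=tool(Y)[:,0]; N=np.array([-X[1],X[0],0]); R=.19; L=.022
def pose(t):  # t: arc length of bore middle into the bend; best-fit bore on rod; returns TCP pos, R
    u=t+np.linspace(-L,L,201); a=np.clip(u,0,None)/R
    x=np.where(u>0,-R*np.sin(a),-u).mean(); z=np.where(u>0,.03+R*np.cos(a),.22).mean()
    M=tool(Y,a.mean()); return O+X*x+[0,0,z]+M[:,2]*.0142,M
def where():
    s=status.get_obs();M=Ro.from_rotvec(s['orientation']).as_matrix();rel=s['tcp_pos']-M[:,2]*.0142-O
    x,n,z=rel@X,rel@N,rel[2]-.03
    print(f"t={s['clock']:.2f} head x={x*1e3:.1f} y={n*1e3:.1f} radius={np.hypot(x,z)*1e3:.1f} arc angle={np.arctan2(-x,z):.3f} tilt={np.arctan2(M[2,0],M[:,0]@X):.3f} yawerr={M[:,0]@N:.3f} roll={M[2,1]:.3f} F in tool={(M.T@s['contact_force']).round(1)} moment={s['moment'].round(2)} w={s['grip_width']:.4f}")
if __name__=='__main__':
    where(); import sys
    ts=[float(v)/1e3 for v in sys.argv[1:]]
    if ts:
        p,M=pose(ts[0]); print('from now',delta(p,M).tolist())
        for t in ts[1:]:
            q,Q=pose(t); print(t,delta(q,Q,p,M).tolist()); p,M=q,Q
E
python3 arc.py -15 -11 -7 -3 1 5 9 13 17 21 25 29 33
```

```text
t=12.20 head x=15.2 y=-0.3 radius=190.7 arc angle=-0.080 tilt=-0.000 yawerr=0.001 roll=0.000 F in tool=[0.8 0.8 1.1] moment=[-0.03  0.03  0.  ] w=0.0292
from now [-0.006, -0.015, 0.005, 0.0, 0.004, 0.001]
-0.011 [-0.197, 0.0, 0.0, -0.0, 0.006, -0.0]
-0.007 [-0.196, -0.0, 0.001, -0.0, 0.008, 0.0]
-0.003 [-0.194, -0.0, 0.001, 0.0, 0.01, 0.0]
0.001 [-0.193, 0.0, 0.001, -0.0, 0.013, -0.0]
0.005 [-0.191, 0.0, 0.001, 0.0, 0.015, -0.0]
0.009 [-0.19, -0.0, 0.001, -0.0, 0.018, -0.0]
0.013 [-0.188, -0.0, 0.001, 0.0, 0.02, 0.0]
0.017 [-0.187, 0.0, 0.002, -0.0, 0.022, -0.0]
0.021 [-0.186, 0.0, 0.002, 0.0, 0.025, -0.0]
0.025 [-0.185, -0.0, 0.002, -0.0, 0.027, 0.0]
0.029 [-0.185, 0.0, 0.002, -0.0, 0.027, -0.0]
0.033 [-0.185, -0.0, 0.002, 0.0, 0.027, 0.0]
```

```bash
python3 -m crank '[[-0.2,-0.01,0.005,0,0.01,0],[-0.196,0,0.001,0,0.008,0],[-0.194,0,0.001,0,0.01,0],[-0.193,0,0.001,0,0.013,0],[-0.191,0,0.001,0,0.015,0],[-0.19,0,0.001,0,0.018,0],[-0.188,0,0.001,0,0.02,0],[0,0,0,0,0,0]]'; python3 arc.py 13 17 21
```

```text
clock: 13.0
tcp_pos: [0.5518, 0.0189, 0.2048]
orientation: [-2.745, -1.453, -0.101]
contact_force: [-0.3, -0.8, -3.0]
grip_width: 0.0288
gripper_force: 59.5
t=13.00 head x=-13.9 y=-0.3 radius=189.5 arc angle=0.074 tilt=0.074 yawerr=-0.000 roll=-0.000 F in tool=[-1.   0.2  2.9] moment=[-0.13  0.07 -0.05] w=0.0288
from now [0.05, -0.017, -0.005, -0.0, -0.0, -0.0]
0.017 [-0.187, 0.0, 0.002, -0.0, 0.022, -0.0]
0.021 [-0.186, 0.0, 0.002, 0.0, 0.025, -0.0]
```

```bash
python3 -m crank '[[-0.187,-0.01,0,0,0.023,0],[-0.186,0,0.002,0,0.025,0],[-0.185,0,0.002,0,0.027,0],[-0.185,0,0.002,0,0.027,0],[-0.185,0,0.002,0,0.027,0],[-0.185,0,0.002,0,0.027,0],[0,0,0,0,0,0]]'; python3 arc.py 38 
```

```text
clock: 13.7
tcp_pos: [0.539, 0.0006, 0.2016]
orientation: [-2.686, -1.421, -0.264]
contact_force: [0.4, -0.6, -2.5]
grip_width: 0.0292
gripper_force: 59.5
t=13.70 head x=-38.0 y=-0.1 radius=189.4 arc angle=0.202 tilt=0.196 yawerr=-0.001 roll=-0.000 F in tool=[-0.7  0.6  2.4] moment=[-0.31  0.14  0.01] w=0.0292
from now [0.023, -0.004, -0.009, -0.0, 0.005, -0.001]
```

```bash
python3 -m crank '[[-0.185,-0.01,0.002,0,0.027,0],[-0.185,0,0.002,0,0.027,0],[-0.185,0,0.002,0,0.027,0],[-0.185,0,0.002,0,0.027,0],[-0.185,0,0.002,0,0.027,0],[-0.185,0,0.002,0,0.027,0],[0,0,0,0,0,0]]'; python3 arc.py 62 
```

```text
clock: 14.4
tcp_pos: [0.5271, -0.0164, 0.1959]
orientation: [-2.616, -1.385, -0.426]
contact_force: [-0.6, 0.3, -2.0]
grip_width: 0.0291
gripper_force: 59.5
t=14.40 head x=-60.5 y=0.2 radius=189.3 arc angle=0.326 tilt=0.323 yawerr=-0.000 roll=-0.001 F in tool=[-0.7 -0.6  1.8] moment=[-0.45  0.26  0.  ] w=0.0291
from now [-0.005, 0.012, -0.012, -0.001, 0.004, -0.0]
```

```bash
python3 -m crank '[[-0.185,0.01,-0.005,0,0.029,0],[-0.185,0,0.002,0,0.028,0],[-0.185,0,0.002,0,0.027,0],[-0.185,0,0.002,0,0.027,0],[-0.1,0,0.001,0,0.0145,0],[0,0,0,0,0,0]]'; python3 arc.py 80 
python3 - <<'E'
from h import *
f=grab('side');np.save('pics/side3.npy',f,allow_pickle=True)
cv2.imwrite('pics/s3.png',cv2.resize(f['image'][180:280,290:420],None,fx=6,fy=6,interpolation=2)[...,::-1])
E
```

```text
clock: 15.0
tcp_pos: [0.5189, -0.0288, 0.1902]
orientation: [-2.557, -1.355, -0.547]
contact_force: [-0.3, -0.6, -2.5]
grip_width: 0.029
gripper_force: 59.5
t=15.00 head x=-76.7 y=0.0 radius=189.4 arc angle=0.417 tilt=0.422 yawerr=0.001 roll=-0.000 F in tool=[-1.6  0.1  2. ] moment=[-0.53  0.35 -0.01] w=0.0290
from now [-0.039, 0.001, -0.01, -0.001, -0.001, 0.001]
```

View pics/s3.png

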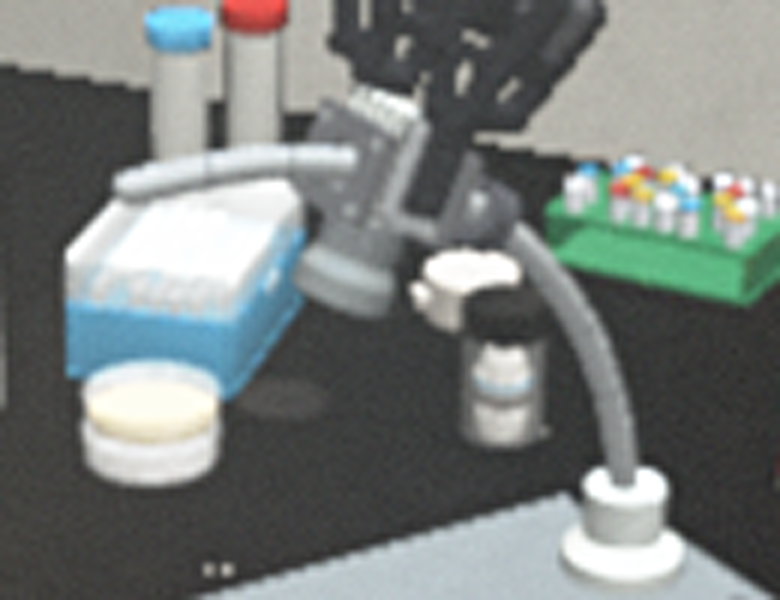

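The view shows the rod through the bore, the head inclined with it, and the collar at about (490,210) just below the lower end plate. I approach it in small steps and watch the force along the rod.

```bash
for i in 1; do python3 -m crank '[[-0.07,0,0,0,0.0102,0],[-0.07,0,0,0,0.0102,0],[-0.07,0,0,0,0.0102,0],[0,0,0,0,0,0]]'; python3 arc.py; done
```

```text
clock: 15.45
tcp_pos: [0.5166, -0.0321, 0.1883]
orientation: [-2.542, -1.347, -0.576]
contact_force: [-0.0, -0.5, -2.3]
grip_width: 0.0292
gripper_force: 59.5
t=15.45 head x=-81.0 y=0.1 radius=189.4 arc angle=0.442 tilt=0.446 yawerr=0.001 roll=-0.000 F in tool=[-1.4  0.3  1.9] moment=[-0.61  0.39 -0.01] w=0.0292
```

```bash
python3 -m crank '[[-0.07,0,0,0,0.0102,0],[-0.07,0,0,0,0.0102,0],[-0.07,0,0,0,0.0102,0],[0,0,0,0,0,0]]'; python3 arc.py
```

```text
clock: 15.85
tcp_pos: [0.5145, -0.0353, 0.1864]
orientation: [-2.526, -1.339, -0.605]
contact_force: [0.0, 0.4, -2.2]
grip_width: 0.0292
gripper_force: 59.5
t=15.85 head x=-85.2 y=0.1 radius=189.3 arc angle=0.467 tilt=0.470 yawerr=0.000 roll=-0.001 F in tool=[-0.7 -0.2  2.1] moment=[-0.65  0.43 -0.02] w=0.0292
```

```bash
python3 -m crank '[[-0.06,0,0,0,0.0088,0],[-0.06,0,0,0,0.0088,0],[0,0,0,0,0,0]]'; python3 arc.py
```

```text
clock: 16.15
tcp_pos: [0.5134, -0.0369, 0.1854]
orientation: [-2.517, -1.334, -0.621]
contact_force: [0.1, 0.1, -2.9]
grip_width: 0.0291
gripper_force: 59.5
t=16.15 head x=-87.3 y=0.1 radius=189.3 arc angle=0.479 tilt=0.484 yawerr=0.001 roll=-0.000 F in tool=[-1.2  0.1  2.6] moment=[-0.62  0.44 -0.03] w=0.0291
```

```bash
python3 -m crank '[[-0.05,0,0,0,0.0073,0],[-0.05,0,0,0,0.0073,0],[0,0,0,0,0,0]]'; python3 arc.py
```

```text
clock: 16.45
tcp_pos: [0.5124, -0.0383, 0.1845]
orientation: [-2.51, -1.331, -0.635]
contact_force: [0.0, -0.0, -2.8]
grip_width: 0.0294
gripper_force: 59.5
t=16.45 head x=-89.1 y=0.1 radius=189.3 arc angle=0.490 tilt=0.496 yawerr=0.001 roll=-0.000 F in tool=[-1.3  0.   2.4] moment=[-0.66  0.48  0.01] w=0.0294
```

```bash
python3 -m crank '[[-0.05,0,0,0,0.0073,0],[-0.05,0,0,0,0.0073,0],[0,0,0,0,0,0]]'; python3 arc.py
```

```text
clock: 16.75
tcp_pos: [0.5115, -0.0398, 0.1836]
orientation: [-2.503, -1.327, -0.648]
contact_force: [-0.0, 0.2, -1.2]
grip_width: 0.0291
gripper_force: 59.5
t=16.75 head x=-91.1 y=0.0 radius=189.3 arc angle=0.502 tilt=0.507 yawerr=0.001 roll=-0.000 F in tool=[-0.5 -0.1  1.1] moment=[-0.69  0.47  0.03] w=0.0291
```

```bash
python3 -m crank '[[-0.04,0,0,0,0.0058,0],[-0.04,0,0,0,0.0058,0],[0,0,0,0,0,0]]'; python3 arc.py
```

```text
clock: 17.05
tcp_pos: [0.5107, -0.0409, 0.1828]
orientation: [-2.497, -1.324, -0.659]
contact_force: [0.0, 0.1, -2.2]
grip_width: 0.0293
gripper_force: 59.5
t=17.05 head x=-92.5 y=0.0 radius=189.3 arc angle=0.510 tilt=0.516 yawerr=0.001 roll=-0.000 F in tool=[-1. -0.  2.] moment=[-0.67  0.46  0.01] w=0.0293
```

```bash
python3 -m crank '[[-0.04,0,0,0,0.0058,0],[-0.04,0,0,0,0.0058,0],[0,0,0,0,0,0]]'; python3 arc.py
```

```text
clock: 17.35
tcp_pos: [0.5102, -0.0417, 0.1823]
orientation: [-2.49, -1.321, -0.67]
contact_force: [0.2, 1.6, -2.9]
grip_width: 0.0293
gripper_force: 59.6
t=17.35 head x=-93.6 y=0.0 radius=189.4 arc angle=0.517 tilt=0.526 yawerr=0.001 roll=-0.000 F in tool=[-0.2 -0.8  3.2] moment=[-0.43  0.36 -0.01] w=0.0293
```

```bash
python3 -m crank '[[-0.03,0,0,0,0.0044,0],[-0.03,0,0,0,0.0044,0],[0,0,0,0,0,0]]'; python3 arc.py
```

```text
clock: 17.65
tcp_pos: [0.5101, -0.0419, 0.1823]
orientation: [-2.485, -1.319, -0.679]
contact_force: [0.6, 4.5, 2.1]
grip_width: 0.029
gripper_force: 60.0
t=17.65 head x=-93.9 y=-0.1 radius=189.4 arc angle=0.519 tilt=0.534 yawerr=0.002 roll=0.000 F in tool=[ 4.6 -2.   0.3] moment=[ 0.52 -0.12  0.08] w=0.0290
```

```bash
python3 -m crank '[[-0.03,0,0,0,0.0044,0],[-0.03,0,0,0,0.0044,0],[0,0,0,0,0,0]]'; python3 arc.py
```

```text
clock: 17.95
tcp_pos: [0.5101, -0.042, 0.1823]
orientation: [-2.479, -1.318, -0.689]
contact_force: [3.5, 7.1, 6.2]
grip_width: 0.029
gripper_force: 60.3
t=17.95 head x=-94.1 y=-0.1 radius=189.5 arc angle=0.520 tilt=0.541 yawerr=0.003 roll=0.001 F in tool=[ 9.9 -1.1 -1.3] moment=[ 1.3  -0.41  0.25] w=0.0290
```

Contact with the collar shows at arc angle 0.518, with 10 N along the rod. I ease off, then open.

```bash
python3 -m crank '[[0.04,0,0,0,-0.008,0],[0,0,0,0,-0.008,0],[0,0,0,0,0,0],[0,0,0,0,0,0]]'; python3 arc.py
```

```text
clock: 18.35
tcp_pos: [0.5101, -0.0419, 0.1821]
orientation: [-2.488, -1.322, -0.673]
contact_force: [2.8, 5.9, 2.1]
grip_width: 0.029
gripper_force: 59.5
t=18.35 head x=-93.9 y=-0.1 radius=189.3 arc angle=0.519 tilt=0.528 yawerr=0.003 roll=0.001 F in tool=[ 6.6 -1.   1.4] moment=[ 0.81 -0.35  0.11] w=0.0290
```

```bash
python3 -m crank '[[0.04,0,0,0,0,0],[0,0,0,0,0,0],[0,0,0,0,0,0],[0,0,0,0,0,0]]' - 20; python3 arc.py; python3 -m crank '[[0,0,0,0,0,0],[0,0,0,0,0,0],[0,0,0,0,0,0],[0,0,0,0,0,0],[0,0,0,0,0,0],[0,0,0,0,0,0]]' 0.8; python3 arc.py
```

```text
clock: 18.75
tcp_pos: [0.5101, -0.0419, 0.1822]
orientation: [-2.489, -1.321, -0.672]
contact_force: [3.0, 4.8, 1.2]
grip_width: 0.0292
gripper_force: 59.6
t=18.75 head x=-93.8 y=-0.1 radius=189.3 arc angle=0.518 tilt=0.527 yawerr=0.002 roll=0.001 F in tool=[ 5.4 -0.2  1.8] moment=[ 0.6  -0.3   0.04] w=0.0292
clock: 19.35
tcp_pos: [0.5096, -0.0425, 0.1817]
orientation: [-2.49, -1.321, -0.671]
contact_force: [0.0, -0.2, 0.3]
grip_width: 0.0683
gripper_force: 0.0
t=19.35 head x=-94.6 y=0.0 radius=189.3 arc angle=0.523 tilt=0.526 yawerr=0.001 roll=-0.000 F in tool=[ 0.   0.2 -0.3] moment=[-0.44  0.3  -0.02] w=0.0683
```

Released with no force left. I retreat along the tool axis.

```bash
python3 -m crank '[[0,0,-0.2,0,0,0],[0,0,-0.3,0,0,0],[0,0,-0.4,0,0,0],[0,0,-0.6,0,0,0],[0,0,-0.8,0,0,0],[0,0,-0.8,0,0,0],[0,0,-0.8,0,0,0],[0,0,-0.8,0,0,0],[0,0,-0.8,0,0,0],[0,0,-0.5,0,0,0],[0,0,0,0,0,0],[0,0,0,0,0,0]]'
python3 - <<'E'
from h import *
f=grab('side');np.save('pics/side4.npy',f,allow_pickle=True)
c=cloud(f); d=np.array([.562,.827,0]); q=c-[.5588,.0298,0]
cv2.imwrite('pics/s4.png',cv2.resize(f['image'][180:310,290:420],None,fx=4.5,fy=4.5,interpolation=2)[...,::-1])
E
```

```text
clock: 20.55
tcp_pos: [0.4758, -0.0923, 0.2854]
orientation: [-2.49, -1.321, -0.671]
contact_force: [-0.1, 0.9, -0.1]
grip_width: 0.0681
gripper_force: 0.0
```

View pics/s4.png

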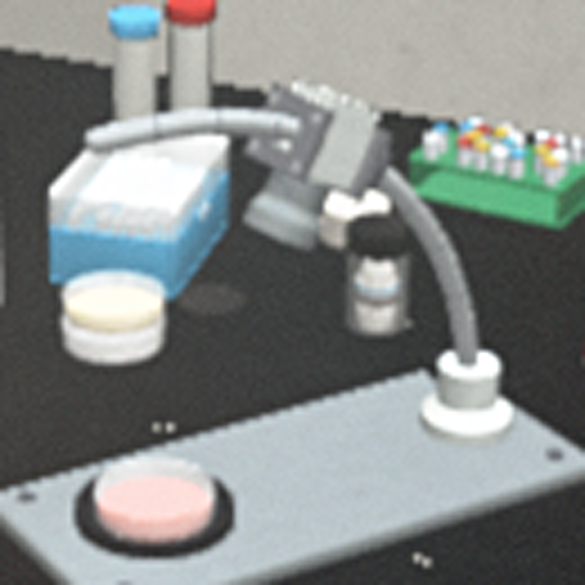

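The head sits against the collar, but the barrel appears swung away from the camera. It points from (340,150) down to (285,220). I'll measure the sideways lean from depth.

```bash
cat > lean.py <<'E'
from arc import *
def run():
  for n in('side','top'):
    f=grab(n); c=cloud(f); a=.52
    M=tool(Y,a); B=O+X*(-.1885*np.sin(a))+[0,0,.03+.1885*np.cos(a)]
    H=np.c_[M[:,0],np.cross(-M[:,2],M[:,0]),-M[:,2]]  # head x,y,z
    q=(c-B)@H; im=f['image'].astype(int)
    k=(abs(q[...,0])<.03)&(abs(q[...,1])<.045)&(q[...,2]>-.065)&(q[...,2]<.035)
    p=q[k]; 
    # waist faces: RANSAC-free normal estimate, local normals by gradient of the cloud
    du=np.gradient(cv2.blur(c,(3,3)),axis=1);dv=np.gradient(cv2.blur(c,(3,3)),axis=0);nr=np.cross(du,dv);nr/=np.linalg.norm(nr,axis=-1,keepdims=True)+1e-12
    nh=nr@H; w=k&(abs(q[...,0])<.012)&(q[...,2]>-.012)&(q[...,2]<.03)
    v=nh[w]; v*=np.sign(v@[0,.5,1])[:,None]; ang=np.arctan2(v[:,2],v[:,1]) # 0 = along +y, pi/2= top
    print(n,len(p),'normal angle hist',np.histogram(ang,bins=np.arange(-1,2.7,.2)))
    for lo in (-.06,-.05,-.04,-.03,-.02):
        t=p[(p[:,2]>lo)&(p[:,2]<lo+.01)]
        if len(t)>4: print(' z',lo,len(t),'x',(np.percentile(t[:,0],[2,98])*1e3).round(1),'y',(np.percentile(t[:,1],[2,50,98])*1e3).round(1))
run()
E
python3 lean.py
```

```text
side 753 normal angle hist (array([ 0,  0,  2,  5, 34, 56, 20,  7,  6,  0,  1,  0,  8,  7,  8,  0,  0,
        1]), array([-1.00000000e+00, -8.00000000e-01, -6.00000000e-01, -4.00000000e-01,
       -2.00000000e-01, -2.22044605e-16,  2.00000000e-01,  4.00000000e-01,
        6.00000000e-01,  8.00000000e-01,  1.00000000e+00,  1.20000000e+00,
        1.40000000e+00,  1.60000000e+00,  1.80000000e+00,  2.00000000e+00,
        2.20000000e+00,  2.40000000e+00,  2.60000000e+00]))
 z -0.05 57 x [-8.8 21.4] y [-3.2 14.3 21. ]
 z -0.04 78 x [-6.7 21.9] y [-8.7 13.1 20. ]
 z -0.03 64 x [-4.2 19.2] y [-3.  10.9 17.4]
 z -0.02 111 x [-17.4  27.2] y [-18.2  12.9  22.7]
top 541 normal angle hist (array([ 0,  0,  0,  4, 12, 10, 13,  4,  0,  2,  7, 12, 20, 31, 16,  7,  7,
        3]), array([-1.00000000e+00, -8.00000000e-01, -6.00000000e-01, -4.00000000e-01,
       -2.00000000e-01, -2.22044605e-16,  2.00000000e-01,  4.00000000e-01,
        6.00000000e-01,  8.00000000e-01,  1.00000000e+00,  1.20000000e+00,
        1.40000000e+00,  1.60000000e+00,  1.80000000e+00,  2.00000000e+00,
        2.20000000e+00,  2.40000000e+00,  2.60000000e+00]))
 z -0.05 14 x [ 7.6 19.3] y [ 0.4  9.9 17.3]
 z -0.04 22 x [-10.   19.2] y [ 1.7  8.8 19.3]
 z -0.02 33 x [-20.2  24.7] y [-19.6  14.5  23.4]
```

```bash
python3 - <<'E'
import numpy as np, cv2, lean
from arc import *
f4=np.load('pics/side4.npy',allow_pickle=True).item(); f5=grab('side')
print('changed px since release',(abs(f4['image'].astype(int)-f5['image']).max(2)>40)[190:310,330:420].sum(), status.get_obs()['clock'])
a=.52;M=tool(Y,a);H=np.c_[M[:,0],np.cross(-M[:,2],M[:,0]),-M[:,2]];B=O+X*(-.1885*np.sin(a))+[0,0,.03+.1885*np.cos(a)]
for f in(f4,f5):
    q=(cloud(f)-B)@H
    # waist near side face: plane fit y = a+bx+cz
    k=(abs(q[...,0])<.012)&(q[...,2]>-.010)&(q[...,2]<.018)&(abs(q[...,1]-.015)<.007); p=q[k]
    co,*_=np.linalg.lstsq(np.c_[np.ones(len(p)),p[:,0],p[:,2]],p[:,1],rcond=None); print('side face',len(p),co.round(4),'lean rad',-np.arctan(co[2]).round(3))
    k=(abs(q[...,0])<.015)&(abs(q[...,1])<.012)&(abs(q[...,2]-.025)<.008); p=q[k]
    co,*_=np.linalg.lstsq(np.c_[np.ones(len(p)),p[:,0],p[:,1]],p[:,2],rcond=None); print('top',len(p),co.round(4))
    # upper end plate outer face
    k=(abs(q[...,0]-.022)<.005)&(abs(q[...,1])<.02)&(q[...,2]>-.015)&(q[...,2]<.022)&(np.hypot(q[...,1],q[...,2])>.010); p=q[k]
    co,*_=np.linalg.lstsq(np.c_[np.ones(len(p)),p[:,1],p[:,2]],p[:,0],rcond=None); print('plate x',len(p),co.round(4))
    # predicted & observed lens pixel
    print('pred lens px',proj(f,B-H[:,2]*.048))
    # dish position
    c=cloud(f);im=f['image'].astype(int);m=(im[...,0]-im[...,1]>40)&(abs(c[...,0]-.56)<.05)&(abs(c[...,1]-.04)<.06); print('dish',c[m].mean(0).round(4))
f0=np.load('pics/side0.npy',allow_pickle=True).item();c=cloud(f0);im=f0['image'].astype(int);m=(im[...,0]-im[...,1]>40)&(abs(c[...,0]-.56)<.05)&(abs(c[...,1]-.04)<.06); print('dish0',c[m].mean(0).round(4))
E
```

```text
side 751 normal angle hist (array([ 0,  0,  1,  9, 28, 52, 27, 12,  3,  0,  1,  0,  8,  6,  4,  1,  0,
        0]), array([-1.00000000e+00, -8.00000000e-01, -6.00000000e-01, -4.00000000e-01,
       -2.00000000e-01, -2.22044605e-16,  2.00000000e-01,  4.00000000e-01,
        6.00000000e-01,  8.00000000e-01,  1.00000000e+00,  1.20000000e+00,
        1.40000000e+00,  1.60000000e+00,  1.80000000e+00,  2.00000000e+00,
        2.20000000e+00,  2.40000000e+00,  2.60000000e+00]))
 z -0.05 60 x [-8.3 22.2] y [-6.2 14.9 21.8]
 z -0.04 77 x [-6.8 20.4] y [-5.6 14.3 20.7]
 z -0.03 62 x [-6.3 20.2] y [-6.  11.7 18.4]
 z -0.02 112 x [-18.2  27.6] y [-19.1  13.3  24. ]
top 539 normal angle hist (array([ 0,  0,  1,  4, 14, 17, 12,  2,  1,  5,  4, 11, 17, 28, 16,  8,  5,
        7]), array([-1.00000000e+00, -8.00000000e-01, -6.00000000e-01, -4.00000000e-01,
       -2.00000000e-01, -2.22044605e-16,  2.00000000e-01,  4.00000000e-01,
        6.00000000e-01,  8.00000000e-01,  1.00000000e+00,  1.20000000e+00,
        1.40000000e+00,  1.60000000e+00,  1.80000000e+00,  2.00000000e+00,
        2.20000000e+00,  2.40000000e+00,  2.60000000e+00]))
 z -0.05 10 x [ 7.6 19.2] y [ 0.4 12.5 17.4]
 z -0.04 25 x [-9.9 19.8] y [ 1.6  8.6 19.4]
 z -0.02 34 x [-19.7  24.5] y [-18.6  13.3  23.2]
changed px since release 0 20.85
side face 107 [ 0.0147  0.0537 -0.0803] lean rad 0.08
top 19 [ 0.0248  0.0087 -0.1784]
plate x 142 [ 0.0243 -0.0436 -0.0485]
pred lens px [[351.18017471 231.58869299]]
dish [0.547  0.056  0.0298]
side face 104 [ 0.0148  0.0664 -0.0509] lean rad 0.051
top 20 [ 0.0249 -0.0191 -0.2278]
plate x 130 [ 0.0245 -0.0183 -0.0581]
pred lens px [[351.18017471 231.58869299]]
dish [0.5472 0.0566 0.03  ]
dish0 [0.5478 0.0565 0.0305]
```

The head is still, leans only about 0.06 rad (limit 0.25) and was touching the collar when released. The dish has not moved. I'm handing in.

```bash
python3 -c "
from bench import r
print(r.hand_in())"
```

```text
the job is handed in; nothing more can be done
None
```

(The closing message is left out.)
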